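# Load a vial rack through the self-closing gate of a bench reader

### The job

Load the vial rack into the reader one-handed: with one fingertip swing the orange gate open by its long finger bar and hold it there, and while it is held push the rack by its blue handle with the other fingertip, along the chute and past the gate until it is fully home against the stop in the reader. The gate must not touch the rack or its vials on the way; then let the gate swing shut behind the vials and take the hand away. Only push the rack, never lift or tip it, and leave the bottles, beaker and loose vial where they stand.

Things in the scene. Friction and masses are not known exactly. Their poses are not given: they have to be found in the camera images.
- feeder: Fixed chute of a white bench reader. Origin on the bench at lane centre, below the shut gate; local +y is the loading direction (to the reader), -x the side of the gate's hinge (robot side). Floor top at z 4 mm. Walls from y -215: inner faces at x -41 and +41, 5 thick, tops at z 26 (hinge side) and 22. Two hinge posts 12 x 10 mm at x -54, y -226 and -34, tops at z 52.
- gate_angle (a joint): Angle of the orange gate (rad): 0 shut across the lane, 0.80 fully open, at its stop. The hinge line is parallel to the lane at feeder x -54, z 48 mm. As it opens the finger bar goes towards feeder -x and the panel swings up out of the lane. Spring and weight always close it: 1 to 6 N on the bar opens and holds it. Above 0.6 it clears rack and vials.
- bar_mid (a point): Middle of the orange finger bar, 8 mm diameter, parallel to the lane from feeder y -235 to -22, carried by an arm at each end, 30 mm from the hinge line: at gate angle q its centre is at feeder x = -54 + 30 sin(0.40-q), z = 48 + 30 cos(0.40-q): x -42, z 76 shut; x -66, z 76 open. Push it from the lane side towards -x; a finger can slide along it between the posts.
- rack: Loose white vial rack lying in the chute, 0.2 to 0.45 kg. Origin under the centre of the vial block; local +y points to the reader. Block 78 wide, 90 long (y -45 to +45), 26 high, cap tops at 36. Behind it a stem 24 wide, 10 high (it passes under the shut gate) carries the blue handle. Fully home: block front at the stop, origin at feeder y +53 mm, block rear 6 mm past the shut gate.
- rack_front (a point): Middle of the front face of the vial block, 13 mm up.
- rack_rear (a point): Middle of the rear face of the vial block, 13 mm up.
- handle (a point): Middle of the rear face of the upright blue push handle (30 mm wide, 6 thick, 56 high, rear face 105 mm behind the rack's origin), 40 mm above the rack's underside, 44 above the bench. Push it towards the reader.
- dropper: Loose black dropper bottle with a blue cap, 30 mm diameter, 65 mm high, origin under its centre. Leave alone.
- amber: Loose amber bottle with a white cap, 40 mm diameter, 80 mm high, origin under its centre. Leave alone.
- beaker: Loose small glass beaker, 60 mm diameter, 70 mm high, origin under its centre. Leave alone.
- vial: Loose glass vial with a white cap, 24 mm diameter, 42 mm high, standing on the robot's side of the chute, origin under its centre. Leave alone.
- end_stop (a point): Middle of the stop inside the reader's port, at feeder y +98 mm. The reader (256 wide, 125 high) begins at feeder y +62; its port is 86 wide, 52 high, 36 deep.
- gate: The whole orange gate: finger bar and its arms, short steel pins on the hinge line at the posts, panel and top rail. Shut, its panel fills feeder x -22 to +40, z 20 to 48 mm, y -2 to +2, with a rail above it to z 57 from the hinge on. Origin on the hinge line at the panel, axes as the feeder's when shut.
Mind the look-alikes: they are no part of the job. Of the things like the rack, leave any that is brown; of the rest the smaller one is meant.

How it is judged:
On the way, in this order (a step that is already met when the one before it is completed fails the run):
1. the gate is swung open (over 0.55 rad) by a finger on its bar before the rack reaches it (value of joint gate_angle above 0.55 rad and contact force between the fingers and gate above 0.2 N and y of rack_front in the frame of feeder below 0 m), for 0.2 s.
2. while a finger holds the gate open, the rack is being pushed by a finger, its front past the gate and its rear not yet (value of joint gate_angle above 0.55 rad and contact force between the fingers and gate above 0.2 N and contact force between the fingers and rack above 0.05 N and y of rack_front in the frame of feeder above 0.01 m and y of rack_rear in the frame of feeder below 0 m), for 0.1 s.
3. the rack is home, within 4 mm of the stop, with the gate still held open by a finger (value of joint gate_angle above 0.55 rad and contact force between the fingers and gate above 0.2 N and y of rack in the frame of feeder above 0.049 m), for 0.05 s.
At the end, for the whole second after the job is handed in: The rack lies flat and at rest in the chute with its front within 4 mm of the stop, its vial block past the gate, and the gate is shut behind it (below 0.06 rad) (y of rack in the frame of feeder above 0.049 m and y of rack_rear in the frame of feeder above 0.003 m and value of joint gate_angle below 0.06 rad and linear speed of rack below 0.01 m/s and height (world z) of rack below 0.008 m and angle between rack's own z axis and vertical below 0.05 rad); the robot touches nothing.
It fails at once if the gate touched the rack or its vials (rammed by the rack, or dropped on it) with over 0.5 N (contact force between gate and rack above 0.5 N).
It fails at once if the rack was lifted or tipped (over 8 mm or 0.12 rad) (height (world z) of rack above 0.012 m or angle between rack's own z axis and vertical above 0.12 rad).
It fails at once if a bottle, the beaker or the loose vial was moved over 15 mm (distance of any of dropper, amber, beaker, vial from where it was at the start of the episode above 0.015 m).
It also fails if it takes over 42 s, if anything falls off the work surface, if the arm or the gripper's body presses on something with over 40 N, if the wrist force passes 120 N, or if a joint passes its speed limit or range.

### The arm

A 7-joint arm with a two-finger parallel gripper is mounted at the origin on the work surface. World frame = base frame: x ahead of the robot, y to its left, z up, the work surface at z = 0. Lengths are in m, angles in rad, forces in N, time in s.
With the tool pointing down it reaches from about 0.4 to 0.875 m from the base axis. Payload 19.3 kg.
Tool frame: the origin (TCP) lies midway between the tips of the shut fingers; the grasp point (between the pads) lies 19 mm behind it; z points along the fingers, y is the direction in which the jaws open and shut (so a half turn about z gives the same grasp; the last joint's range is limited). The gripper opens to 85 mm and grips with 20 to 120 N. Pads are 22 mm wide; open, the fingers measure 114 mm over their backs; the gripper's body (76 mm by 85 mm) begins 54 mm behind the grasp point. The pads swing forward as they close: fully open they stand 13 mm farther back than shut.
Start: joints at [1.111, 0.521, -0.036, 1.599, 0.021, 1.021, -0.113], TCP at [0.237, -0.578, 0.231] pointing down, gripper open.
Joint ranges: [-2.91, 2.91], [-0.3, 2.13], [-1.5, 1.42], [0.17, 2.43], [-1.26, 4.41], [0.16, 1.93], [-2.52, 2.52]. Speed limits (rad/s): [1.89, 1.89, 2.39, 2.39, 3.01, 3.01, 3.01].

### API

Orientations are given as a 3x3 rotation matrix whose columns are the frame's x, y, z axes.
In Python, from station import env gives the robot as it stands.
- The arm moves only by the tool send_rows, never from a script. Its argument "series" is a list that holds one entry, the list of rows, each a list of 7 numbers: the shift along the tool's x, y, z in m, then the turn, a rotation vector about the tool's x, y, z in degrees, then the opening, from 0 (shut) to 1 (fully open). In form: [[[x, y, z, wx, wy, wz, grip], ...]]. A call has 1 to 12 rows; each row shifts and turns the commanded pose from where the row before left it, along the tool's axes as they then stand; what a row does not reach is not made up. A row lasts 1/12 s, in which the tool goes at most 41.7 mm and 7.16 degrees, less where a joint would pass 70% of its speed; a pose out of reach is approached as far as the arm can. A call with a gripper value outside its range is refused whole. The fingers move at their own pace and stop on an object; "squeeze" is the grip in N (left out, the last holds). Time passes only in rows, so rows that do not move let the fingers close. It gives the time, the measured TCP pose, the force and the opening at its end, in the units of the state.
- env.state(): the state, without advancing time (a new reading comes with each control period).
- env.camera(name): name is "scene" or "side" or "wrist"; returns a dict with "color" (400x640x3 uint8, red, green, blue), "fov_y" (degrees; the focal length in pixels is half the picture's height over the tangent of half this angle, whatever the lens; pixels are square), "cx", "cy" (the principal point, pixels), "world_to_cam" (4x4, takes a point from world to camera coordinates); the wrist camera has in their place "hand_eye" (4x4, takes a point from camera to tool coordinates, whose origin is the TCP and whose axes are the flange's). Camera axes: x right, y down, z forward; pixel columns grow to the right and rows downward; lengths in m; the calibration is good to about 2 mm. The wrist camera is an equidistant fisheye: a pixel r from the principal point sees the ray r / f radians off the axis. A picture is of the moment at which its call begins: read the wrist's pose just before it. There is no depth.
- env.hand_in(): hands the job in, once; it reports no verdict.
The state is a dict: "time": time; "q": joint angles; "joint_vel": joint speeds; "joint_efforts": joint torques, N m; "eef_pos": TCP position; "tcp_rot": TCP orientation; "wrist_force": force on the tool from outside, world axes, zero at the start; "wrist_torque": the same for the moment, N m; "finger_gap": opening from 0.0 (shut) to 1.0 (fully open).
Only numpy, scipy, OpenCV 4.12 (cv2) and the standard library are available. Lean on these libraries where they do the work, as an engineer would, in place of code of your own. Each camera call takes 0.05 s, during which the arm holds its last target.

## Working session

There is one attempt and no reset: what is moved stays moved. The work goes in short steps, Python scripts to look and compute and a tool call to move; the robot and the scene stay as the last step left them, time stands still between calls to the robot, and variables do not carry over. Pictures are saved under pics/ and viewed, and the job is handed in when it is done.

Besides the shell and the picture viewer there is one more tool, called as name(argument=value, ...) on one line, values as JSON. send_rows: Moves the arm, as the interface text tells. Its arguments: {"type":"object","properties":{"series":{"type":"array"},"squeeze":{"type":"number"}},"required":["series"]}

```bash
ls; mkdir -p pics; cat > h.py <<'E'
import numpy as np, cv2
from station import env
def snap(n,f):
    s=env.state(); c=env.camera(n); cv2.imwrite('pics/'+f+'.png',c['color'][:,:,::-1]); 
    return s,c
E
python3 - <<'E'
from h import *
import pickle
d={}
for n in ['scene','side','wrist']:
    s,c=snap(n,n+'0'); d[n]=(s,c)
    print(n,c['fov_y'],c['cx'],c['cy'],np.round(c.get('world_to_cam',c.get('hand_eye')),4).tolist())
pickle.dump(d,open('d0.pkl','wb'))
print(env.state())
E
```

```text
pics
scene 45.41638935363638 315.1417389036947 200.9830136038994 [[0.5738, 0.819, -0.003, -0.2298], [0.6612, -0.4654, -0.5885, -0.2864], [-0.4834, 0.3357, -0.8085, 1.5242], [0.0, 0.0, 0.0, 1.0]]
side 52.61629200530758 314.578556081856 202.70439568829096 [[-0.8908, -0.4542, 0.0147, 0.4017], [-0.3093, 0.5823, -0.7519, 0.2456], [0.3329, -0.6743, -0.6591, 0.8907], [0.0, 0.0, 0.0, 1.0]]
wrist 65.70646984690485 323.9464422053111 197.29302549918782 [[-0.0004, -0.9453, -0.3261, 0.083], [1.0, 0.0001, -0.0015, -0.0], [0.0015, -0.3261, 0.9453, -0.1434], [0.0, 0.0, 0.0, 1.0]]
{'time': 0.15, 'q': array([ 1.11081495,  0.52186494, -0.03632604,  1.59985265,  0.0211804 ,
        1.02113112, -0.1127873 ]), 'joint_vel': array([ 0.00034394, -0.00365517,  0.00116283, -0.00292002, -0.00035236,
        0.00040858, -0.00192506]), 'joint_efforts': array([ 9.06698569e-04, -9.27397513e+01,  1.97991684e+00, -3.70058298e+01,
        1.78874389e-02,  6.39782374e-03, -9.88144188e-05]), 'eef_pos': array([ 0.23737169, -0.57789531,  0.23087428]), 'tcp_rot': array([[ 9.24996519e-01,  3.79975397e-01, -3.71039210e-04],
       [ 3.79975575e-01, -9.24996183e-01,  7.89148108e-04],
       [-4.33529881e-05, -8.70945090e-04, -9.99999620e-01]]), 'wrist_force': array([ 1.02569068, -0.46628792, -0.07274633]), 'wrist_torque': array([-0.00723686,  0.04324466,  0.02949237]), 'finger_gap': 0.9994374501776101}
```

View pics/scene0.png

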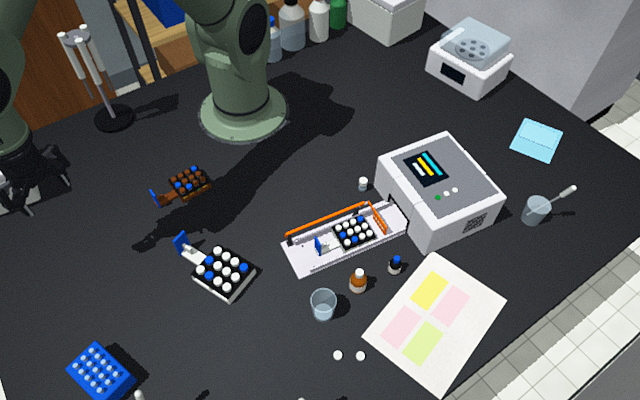

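View pics/side0.png

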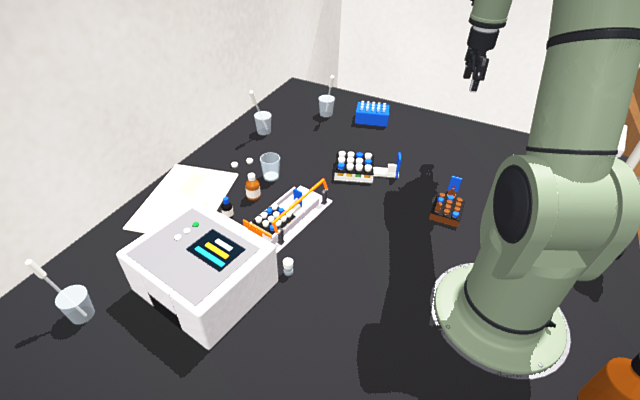

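View pics/wrist0.png

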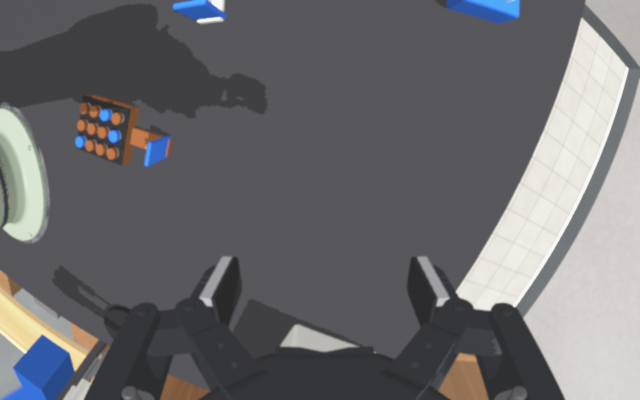

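```bash
python3 - <<'E'
import cv2
a=cv2.imread('pics/scene0.png')[160:300,260:450]; cv2.imwrite('pics/sc_crop.png',cv2.resize(a,None,fx=4.2,fy=4.2,interpolation=cv2.INTER_CUBIC))
a=cv2.imread('pics/side0.png')[150:290,200:350]; cv2.imwrite('pics/si_crop.png',cv2.resize(a,None,fx=4.2,fy=4.2,interpolation=cv2.INTER_CUBIC))
E
```

```text
(no output)
```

View pics/sc_crop.png

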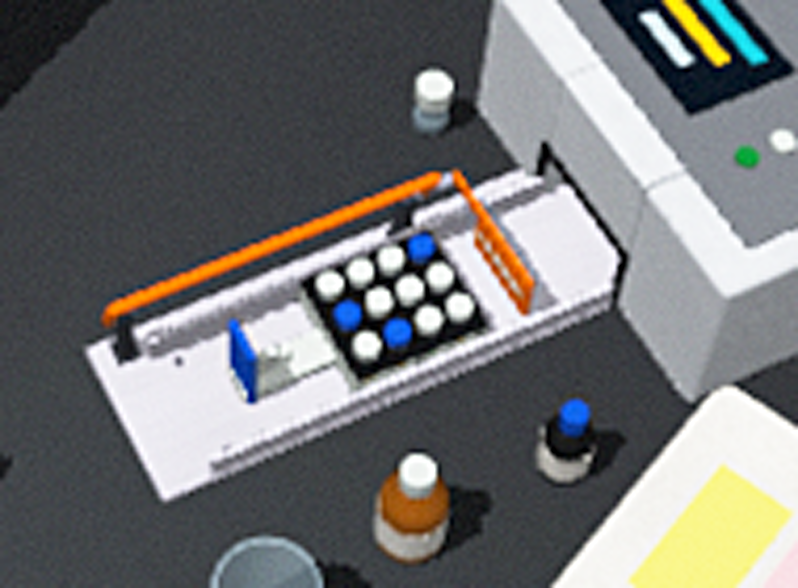

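View pics/si_crop.png

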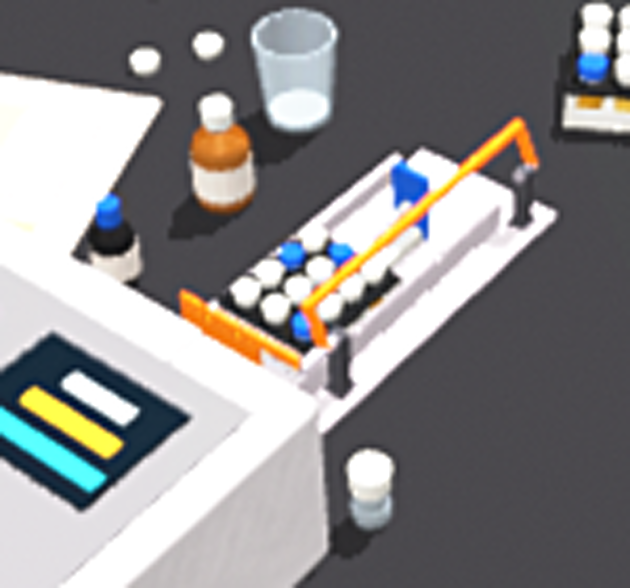

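```bash
cat > fit.py <<'E'
import numpy as np,pickle,cv2
from scipy.optimize import least_squares
d=pickle.load(open('d0.pkl','rb'))
def proj(c,P):
    P=np.atleast_2d(P); W=c['world_to_cam']; p=P@W[:3,:3].T+W[:3,3]
    f=200/np.tan(np.radians(c['fov_y']/2)); return np.c_[c['cx']+f*p[:,0]/p[:,2],c['cy']+f*p[:,1]/p[:,2]]
def F(t,L):
    L=np.atleast_2d(L); c,s=np.cos(t[2]),np.sin(t[2])
    return np.c_[t[0]+c*L[:,0]-s*L[:,1],t[1]+s*L[:,0]+c*L[:,1],L[:,2]]
o={'scene':(260,160),'side':(200,150)}
obs=[('scene',(107,313),(-.042,-.235,.076)),('scene',(441,178),(-.042,-.022,.076)),('scene',(530,306),(.040,0,.020)),
('scene',(217,468),(.046,-.215,.022)),('scene',(620,307),(.041,.062,.022)),
('side',(306,307),(-.042,-.022,.076)),('side',(520,124),(-.042,-.235,.076)),('side',(397,156),(.046,-.215,.022)),('side',(183,293),(.040,0,.057))]
def r(t,full=False):
    out=[]
    for n,px,L in obs:
        out.append(proj(d[n][1],F(t,L))[0]-(np.array(px)/4.2+o[n]))
    return np.array(out) if full else np.ravel(out)
if __name__=='__main__':
  best=min((least_squares(r,[.7,.0,y],loss='soft_l1') for y in np.arange(0,6.3,1)),key=lambda s:s.cost)
  t=best.x;print(t,best.cost);print(np.round(r(t,True),2))
  # rack: caps / handle top
  for n,px,z in [('scene',(232,322),.060),('scene',(251,400),.004),('side',(392,165),.060),('side',(428,180),.060)]:
    pass
  def unproj(n,px,z):
    c=d[n][1];u=np.array(px)/4.2+o[n]
    g=least_squares(lambda p:proj(c,[p[0],p[1],z])[0]-u,[.7,0]).x
    c_,s_=np.cos(t[2]),np.sin(t[2]);v=g-t[:2];return np.round([c_*v[0]+s_*v[1],-s_*v[0]+c_*v[1]],4)
  for n,px,z in [('scene',(232,322),.060),('scene',(252,362),.060),('side',(393,164),.060),('side',(428,182),.060),('scene',(434,228),.030),('scene',(490,328),.030),('scene',(303,285),.030)]: print(n,px,unproj(n,px,z))
  from h import env
  pickle.dump(t,open('t.pkl','wb'))
  print('bottles',[ (unproj(n,p,z)) for n,p,z in [('scene',(433,85),.042),('side',(370,462),.042),('scene',(418,470),.08),('scene',(575,412),.065)]])
E
python3 fit.py
```

```text
[0.58783855 0.06517061 6.12562408] 15.086085836127465
[[ 1.32 -0.51]
 [-1.76  0.39]
 [-1.43  2.94]
 [-1.56 -1.15]
 [-1.96 -6.37]
 [-0.67 -0.03]
 [-1.34  0.6 ]
 [-1.16 -0.29]
 [-1.41 -0.02]]
scene (232, 322) [-0.0137 -0.1719]
scene (252, 362) [ 0.0158 -0.1734]
side (393, 164) [ 0.0099 -0.1715]
side (428, 182) [-0.0195 -0.1707]
scene (434, 228) [-0.0368 -0.0205]
scene (490, 328) [ 0.0417 -0.0261]
scene (303, 285) [-0.0352 -0.1132]
bottles [array([-0.1286,  0.0293]), array([-0.1279,  0.0243]), array([ 0.1275, -0.1275]), array([ 0.1281, -0.0252])]
```

send_rows(series=[[[0, 0, 0, 0, 0, -6.5, 0.45], [0, 0, 0, 0, 0, -6.5, 0.45], [0, 0, 0, 0, 0, -6.5, 0.45], [0, 0, 0, 0, 0, -6.5, 0.45], [0, 0, 0, 0, 0, -6.5, 0.45], [0, 0, 0, 0, 0, -6.5, 0.45], [0, 0, 0, 0, 0, -6.5, 0.45], [0, 0, 0, 0, 0, -6.5, 0.45], [0, 0, 0, 0, 0, -6.6, 0.45], [0.0275, 0.0157, 0, 0, 0, 0, 0.45], [0.0275, 0.0157, 0, 0, 0, 0, 0.45], [0.0275, 0.0157, 0, 0, 0, 0, 0.45]]], squeeze=30)

```text
time: 1.15
eef_pos: [0.2972, -0.5031, 0.2309]
tcp_rot: [[0.159, 0.987, -0.0], [0.987, -0.159, 0.001], [0.001, -0.0, -1.0]]
wrist_force: [0.4, 0.1, 0.9]
finger_gap: 0.452
```

send_rows(series=[[[0.0275, 0.0157, 0, 0, 0, 0, 0.45], [0.0275, 0.0157, 0, 0, 0, 0, 0.45], [0.0275, 0.0157, 0, 0, 0, 0, 0.45], [0.0275, 0.0157, 0, 0, 0, 0, 0.45], [0.0275, 0.0157, 0, 0, 0, 0, 0.45], [0.0275, 0.0157, 0, 0, 0, 0, 0.45], [0.0275, 0.0157, 0, 0, 0, 0, 0.45], [0.0275, 0.0157, 0, 0, 0, 0, 0.45], [0.0275, 0.0157, 0, 0, 0, 0, 0.45], [0.0275, 0.0157, 0, 0, 0, 0, 0.45], [0.0275, 0.0157, 0, 0, 0, 0, 0.45], [0, 0, 0, 0, 0, 0, 0.45]]])

```text
time: 2.15
eef_pos: [0.5187, -0.2267, 0.2313]
tcp_rot: [[0.151, 0.989, 0.002], [0.989, -0.151, 0.003], [0.003, 0.001, -1.0]]
wrist_force: [1.8, 1.1, 0.1]
finger_gap: 0.454
```

```bash
python3 - <<'E'
from h import *
import pickle
s,c=snap('wrist','w1'); print(s['eef_pos'],s['tcp_rot'],s['finger_gap'],s['wrist_force'],s['time'])
pickle.dump((s,c),open('w1.pkl','wb'))
E
```

```text
[ 0.51866293 -0.22673279  0.23130755] [[ 0.1509501   0.98853997  0.00167283]
 [ 0.98853756 -0.150954    0.00252523]
 [ 0.00274881  0.00127247 -0.99999541]] 0.4539562480402607 [1.79871161 1.08343742 0.06253527] 2.15
```

View pics/w1.png

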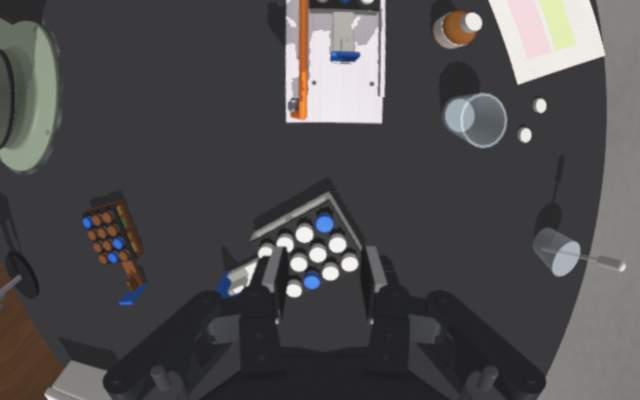

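send_rows(series=[[[0.025, 0.007, 0, 0, 0, 0, 0.45], [0.025, 0.007, 0, 0, 0, 0, 0.45], [0.025, 0.007, 0, 0, 0, 0, 0.45], [0.025, 0.007, 0, 0, 0, 0, 0.45], [0, 0, 0, 0, 0, 0, 0.45], [0, 0, 0, 0, 0, 0, 0.45]]])

```text
time: 2.7
eef_pos: [0.5586, -0.1378, 0.2311]
tcp_rot: [[0.156, 0.988, -0.0], [0.988, -0.156, 0.0], [0.0, -0.0, -1.0]]
wrist_force: [-0.5, -1.1, -0.0]
finger_gap: 0.453
```

```bash
python3 - <<'E'
from h import *
import pickle
s,c=snap('wrist','w2'); print(s['eef_pos'],s['tcp_rot'],s['finger_gap'],s['wrist_force'],s['time'])
pickle.dump((s,c),open('w2.pkl','wb'))
a=cv2.imread('pics/w2.png')[0:300,180:520]; cv2.imwrite('pics/w2c.png',cv2.resize(a,None,fx=2,fy=2,interpolation=cv2.INTER_CUBIC))
E
```

```text
[ 0.5585816  -0.13775927  0.23107824] [[ 1.56072068e-01  9.87745556e-01 -4.76398088e-04]
 [ 9.87745670e-01 -1.56072032e-01  1.12128951e-04]
 [ 3.64024554e-05 -4.88060346e-04 -9.99999880e-01]] 0.45340950200555485 [-0.45956911 -1.13890962 -0.0140935 ] 2.7
```

View pics/w2c.png

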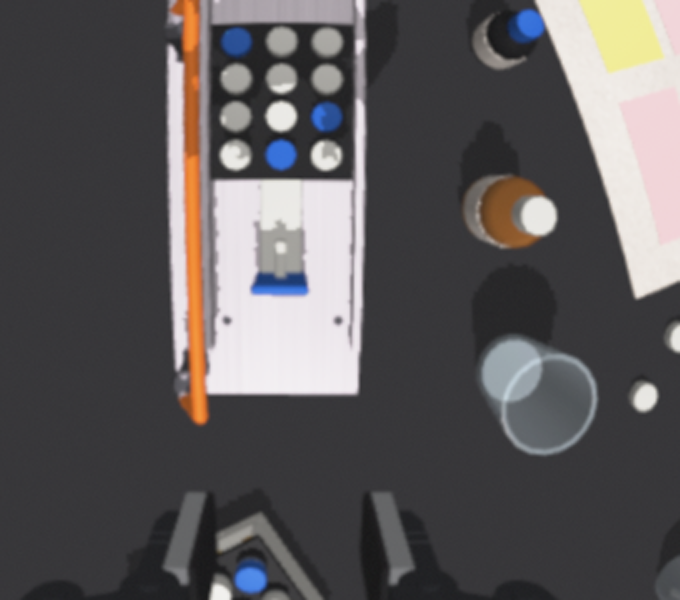

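```bash
cat > fit2.py <<'E'
from fit import *
def wproj(s,c,P):
    P=np.atleast_2d(P); T=(P-s['eef_pos'])@s['tcp_rot']; H=c['hand_eye']; C=(T-H[:3,3])@H[:3,:3]
    f=200/np.tan(np.radians(c['fov_y']/2)); rr=np.hypot(C[:,0],C[:,1]); th=np.arctan2(rr,C[:,2])
    return np.c_[c['cx']+f*th*C[:,0]/rr,c['cy']+f*th*C[:,1]/rr]
def wun(s,c,px,z,t):
    g=least_squares(lambda p:wproj(s,c,[p[0],p[1],z])[0]-px,[.6,-.1]).x
    c_,s_=np.cos(t[2]),np.sin(t[2]);v=g-t[:2];return np.round([c_*v[0]+s_*v[1],-s_*v[0]+c_*v[1]],4)
if __name__=='__main__':
  s,c=pickle.load(open('w2.pkl','rb'))
  k=lambda x,y:np.array([180+x/2-.25,y/2-.25])
  wo=[(k(200,418),(-.042,-.233,.076)),(k(192,30),(-.042,-.024,.076)),(k(209,345),(-.043,-.215,.026)),(k(353,346),(.043,-.215,.022)),(k(366,0),(.046,-.0,.022))]
  wo=wo[:4]
  del obs[4]
  rw=lambda t:np.array([wproj(s,c,F(t,L))[0]-p for p,L in wo])
  a=least_squares(lambda t:rw(t).ravel(),[.588,.065,-.1576],loss='soft_l1');print('wrist',a.x);print(np.round(rw(a.x),2))
  b=least_squares(r,[.588,.065,-.1576],loss='soft_l1');print('cams',b.x);print(np.round(r(b.x,True),2))
  e=least_squares(lambda t:np.r_[rw(t).ravel(),r(t)],[.588,.065,-.1576],loss='soft_l1');print('all',e.x);t=a.x
  for n,p,z in [('handle L',(251,294),.06),('handle R',(308,294),.06),('block rear',(215,179),.03),('block rear',(353,179),.03),('tcp',None,0)]:
    print(n, wun(s,c,k(*p),z,t) if p else ((s['eef_pos'][:2]-t[:2])@np.array([[np.cos(t[2]),-np.sin(t[2])],[np.sin(t[2]),np.cos(t[2])]])))
E
python3 fit2.py
```

```text
wrist [ 0.58477269  0.06329359 -0.1552434 ]
[[  0.04  -1.05]
 [ -0.42 -13.91]
 [ -0.26   5.88]
 [  0.78   4.33]]
cams [ 0.58542094  0.06528931 -0.14528589]
[[ 1.11 -0.24]
 [-2.43 -0.11]
 [-1.84  2.19]
 [-1.4  -1.12]
 [ 0.21  0.16]
 [-1.32  0.4 ]
 [-1.29 -0.26]
 [-0.78  0.42]]
all [ 0.58505199  0.0648642  -0.15392615]
handle L [-0.0152 -0.1723]
handle R [ 0.014  -0.1724]
block rear [-0.0361 -0.1123]
block rear [ 0.0394 -0.1126]
tcp [ 0.0052108  -0.20268467]
```

send_rows(series=[[[0.008, 0.002, 0.02, 0, 0, 0, 0.45], [0, 0, 0.03, 0, 0, 0, 0.45], [0, 0, 0.03, 0, 0, 0, 0.45], [0, 0, 0.03, 0, 0, 0, 0.45], [0, 0, 0.03, 0, 0, 0, 0.45], [0, 0, 0.025, 0, 0, 0, 0.45], [0, 0, 0.015, 0, 0, 0, 0.45], [0, 0, 0.005, 0, 0, 0, 0.45], [0, 0, 0, 0, 0, 0, 0.45], [0, 0, 0, 0, 0, 0, 0.45]]])

```text
time: 3.58
eef_pos: [0.562, -0.1315, 0.047]
tcp_rot: [[0.159, 0.987, 0.0], [0.987, -0.159, -0.0], [-0.0, 0.0, -1.0]]
wrist_force: [-0.1, -0.8, -0.5]
finger_gap: 0.451
```

```bash
cat > look.py <<'E'
import sys
from h import *
t=[.58477,.06329,-.15524]
n=sys.argv[1]
s,c=snap('wrist','w'+n); 
R=np.array([[np.cos(t[2]),-np.sin(t[2])],[np.sin(t[2]),np.cos(t[2])]])
print('feeder tcp',(s['eef_pos'][:2]-t[:2])@R,s['eef_pos'][2],'f',s['wrist_force'][:2]@R,s['wrist_force'][2],s['finger_gap'],s['time'])
_,c2=snap('scene','s'+n);_,c3=snap('side','d'+n)
a=cv2.resize(c2['color'][150:290,260:450,::-1],(400,295),interpolation=cv2.INTER_CUBIC)
b=cv2.resize(c3['color'][140:280,210:360,::-1],(316,295),interpolation=cv2.INTER_CUBIC)
w=cv2.resize(c['color'][0:400,100:540,::-1],(330,300))
im=np.zeros((600,720,3),np.uint8); im[:295,:400]=a; im[:295,400:716]=b; im[300:600,:330]=w
cv2.imwrite('pics/m'+n+'.png',im)
E
python3 look.py 3
```

```text
feeder tcp [ 0.00757687 -0.19598674] 0.04699517808687957 f [-0.01801325 -0.77076857] -0.48145175015657726 0.4509344050912726 3.5833
```

View pics/m3.png

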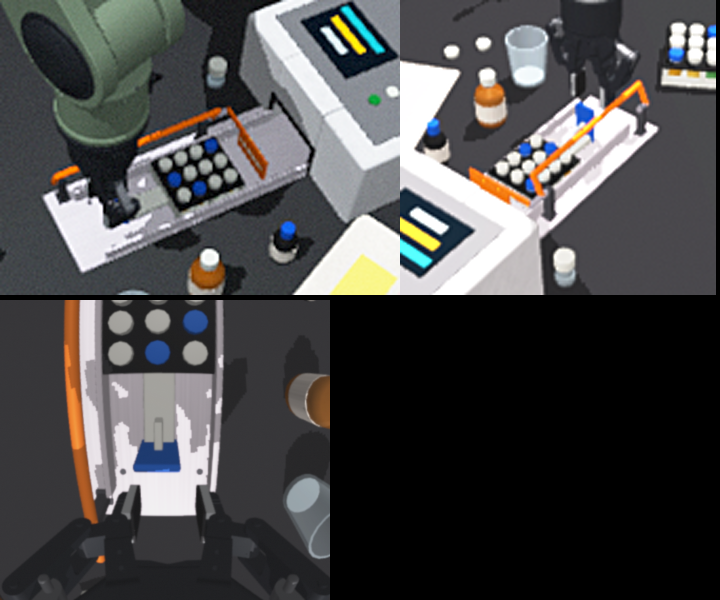

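View pics/w3.png

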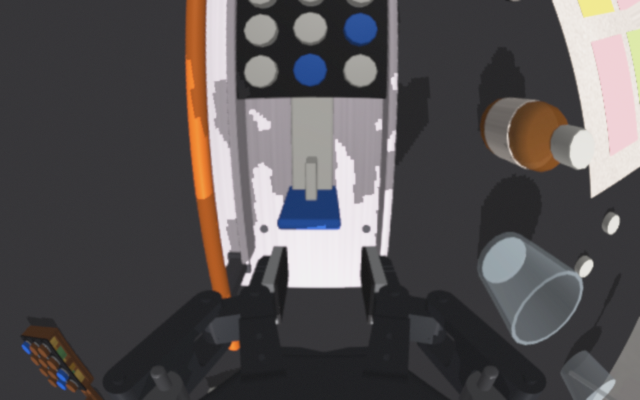

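send_rows(series=[[[0, -0.002, 0.006, 0, 0, 0, 0.45], [0, -0.004, 0, 0, 0, 0, 0.45], [0, -0.004, 0, 0, 0, 0, 0.45], [0, -0.003, 0, 0, 0, 0, 0.45], [0, -0.003, 0, 0, 0, 0, 0.45], [0, -0.003, 0, 0, 0, 0, 0.45], [0, -0.003, 0, 0, 0, 0, 0.45], [0, -0.003, 0, 0, 0, 0, 0.45], [0, 0, 0, 0, 0, 0, 0.45], [0, 0, 0, 0, 0, 0, 0.45]]])

```text
time: 4.57
eef_pos: [0.5377, -0.1268, 0.0412]
tcp_rot: [[0.158, 0.988, 0.002], [0.988, -0.158, -0.0], [-0.0, 0.002, -1.0]]
wrist_force: [1.1, 0.7, 11.5]
finger_gap: 0.454
```

```bash
python3 look.py 4
```

```text
feeder tcp [-0.01712145 -0.19503454] 0.041166470388845314 f [0.96328801 0.84686614] 11.48050487546437 0.4539133493662619 4.5667
```

View pics/m4.png

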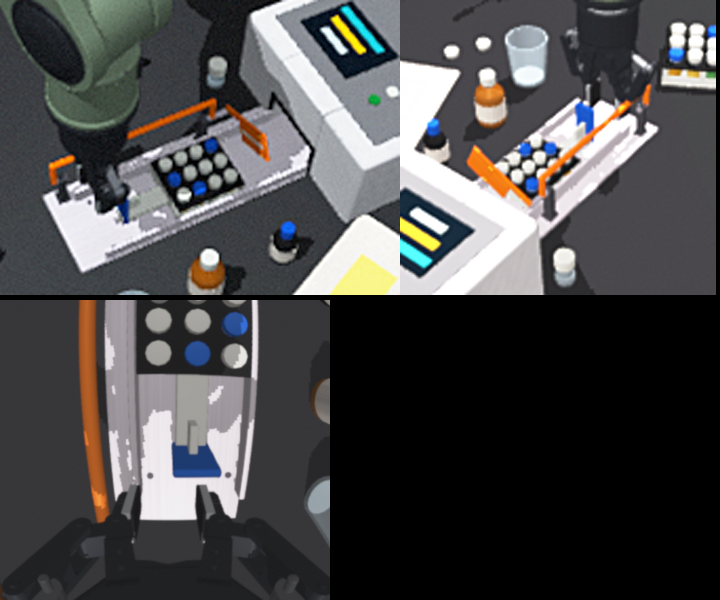

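send_rows(series=[[[0, 0.004, 0, 0, 0, 0, 0.45], [0, 0.004, 0, 0, 0, 0, 0.45], [0, 0.004, 0, 0, 0, 0, 0.45], [0, 0.005, -0.002, 0, 0, 0, 0.45], [0, 0.005, -0.002, 0, 0, 0, 0.45], [0, 0.005, -0.002, 0, 0, 0, 0.45], [0, 0, 0, 6, 0, 0, 0.57], [0, 0, 0, 6, 0, 0, 0.57], [0, 0, 0, 6, 0, 0, 0.57], [0, 0, 0, 0, 0, 0, 0.57], [0, 0, 0, 0, 0, 0, 0.57]]])

```text
time: 5.63
eef_pos: [0.5643, -0.1308, 0.0453]
tcp_rot: [[0.158, 0.939, -0.305], [0.987, -0.15, 0.049], [0.001, -0.309, -0.951]]
wrist_force: [-1.2, 0.7, -0.3]
finger_gap: 0.571
```

```bash
python3 look.py 5
```

```text
feeder tcp [ 0.00980397 -0.19489653] 0.04528369122432682 f [-1.24951835  0.479915  ] -0.28812150872820746 0.5714966426311904 5.6333
```

View pics/m5.png

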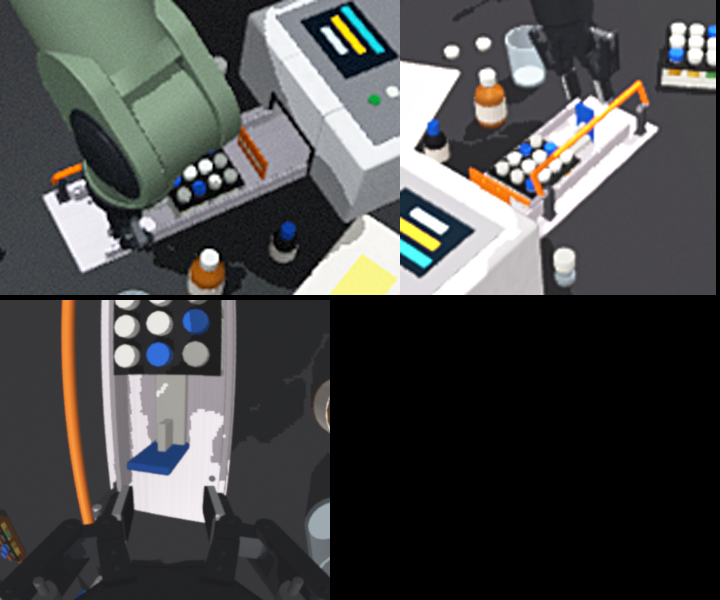

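View pics/w5.png

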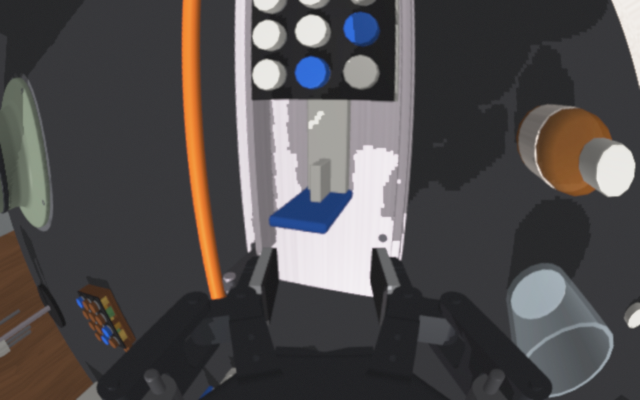

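send_rows(series=[[[0, -0.0057, 0.0018, 0, 0, 0, 0.57], [0, -0.0057, 0.0018, 0, 0, 0, 0.57], [0, -0.0057, 0.0018, 0, 0, 0, 0.57], [0, -0.0029, 0.0009, 0, 0, 0, 0.57], [0, -0.0029, 0.0009, 0, 0, 0, 0.57], [0, -0.0029, 0.0009, 0, 0, 0, 0.57], [0, -0.0029, 0.0009, 0, 0, 0, 0.57], [0, 0, 0, 0, 0, 0, 0.57], [0, 0, 0, 0, 0, 0, 0.57]]])

```text
time: 6.53
eef_pos: [0.5339, -0.1262, 0.0466]
tcp_rot: [[0.158, 0.939, -0.305], [0.988, -0.15, 0.049], [0.0, -0.309, -0.951]]
wrist_force: [2.2, 0.4, 1.3]
finger_gap: 0.575
```

```bash
python3 look.py 6
```

```text
feeder tcp [-0.02092012 -0.19506487] 0.04658105250776409 f [2.13986454 0.7061925 ] 1.3325431944540926 0.5752669827167101 6.5333
```

View pics/m6.png

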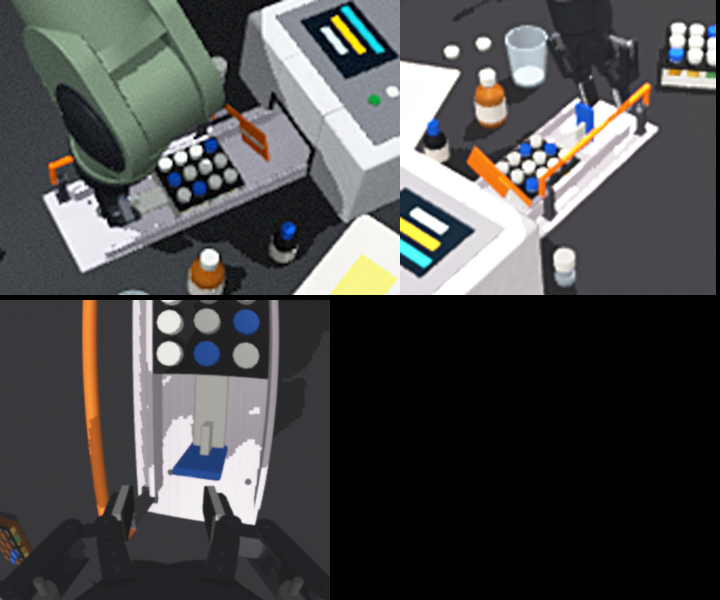

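send_rows(series=[[[0, -0.0029, 0.0009, 0, 0, 0, 0.57], [0, -0.0029, 0.0009, 0, 0, 0, 0.57], [0, -0.0019, 0.0006, 0, 0, 0, 0.57], [0, 0, 0, 0, 0, 0, 0.57], [0, 0, 0, 0, 0, 0, 0.57]]])

```text
time: 7.1
eef_pos: [0.526, -0.1249, 0.0466]
tcp_rot: [[0.158, 0.939, -0.305], [0.988, -0.15, 0.049], [0.0, -0.309, -0.951]]
wrist_force: [4.4, -1.2, -5.1]
finger_gap: 0.566
```

```bash
python3 look.py 7
```

```text
feeder tcp [-0.02899631 -0.19505224] 0.046564922749859364 f [ 4.53470505 -0.50767926] -5.116959221986973 0.5656472142717441 7.1
```

View pics/m7.png

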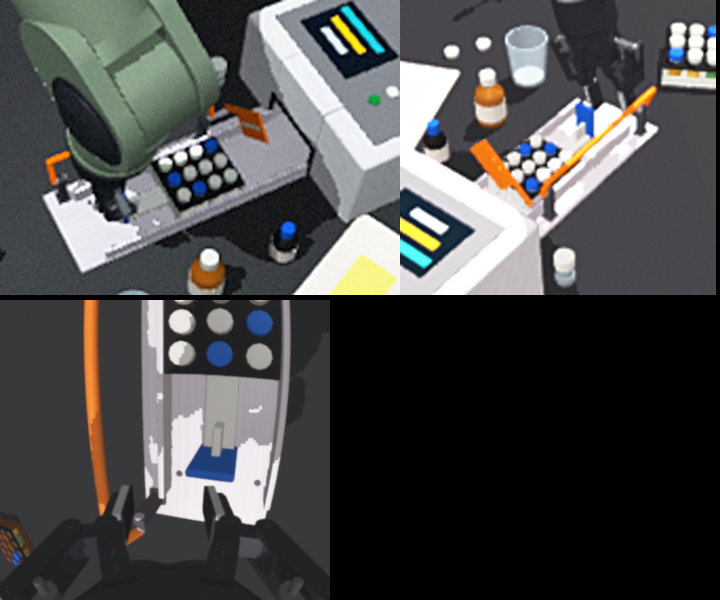

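```bash
cat > gq.py <<'E'
from fit import *
import sys
t=[.58477,.06329,-.15524]; c=d['side'][1]; off=np.array(eval(sys.argv[1]))if len(sys.argv)>1 else 0
def pt(q,x,z,y=0): 
    a=x+.054;b=z-.048; return (-.054+a*np.cos(q)-b*np.sin(q), y, .048+a*np.sin(q)+b*np.cos(q))
for q in [0,.4,.5,.6,.7,.8]:
    p=proj(c,F(t,[pt(q,.04,.057),pt(q,.04,.020),(-.054+.03*np.sin(.4-q),-.022,.048+.03*np.cos(.4-q))]))
    print(q,np.round(((p-[210,140])*[316/150,295/140]+[400,0]),1).tolist())
E
python3 gq.py; python3 - <<'E'
import cv2
for n in '37':
    a=cv2.imread(f'pics/d{n}.png')[195:255,225:300]; cv2.imwrite(f'pics/dz{n}.png',cv2.resize(a,None,fx=8,fy=8,interpolation=cv2.INTER_CUBIC))
E
```

```text
0 [[470.7, 167.9], [473.8, 189.8], [534.4, 175.2]]
0.4 [[474.5, 149.5], [468.4, 165.6], [542.0, 177.9]]
0.5 [[476.9, 146.1], [468.6, 160.3], [544.1, 179.1]]
0.6 [[479.9, 143.2], [469.3, 155.3], [546.1, 180.5]]
0.7 [[483.5, 140.9], [470.7, 150.8], [548.0, 182.0]]
0.8 [[487.6, 139.3], [472.7, 146.7], [550.0, 183.7]]
```

View pics/dz7.png

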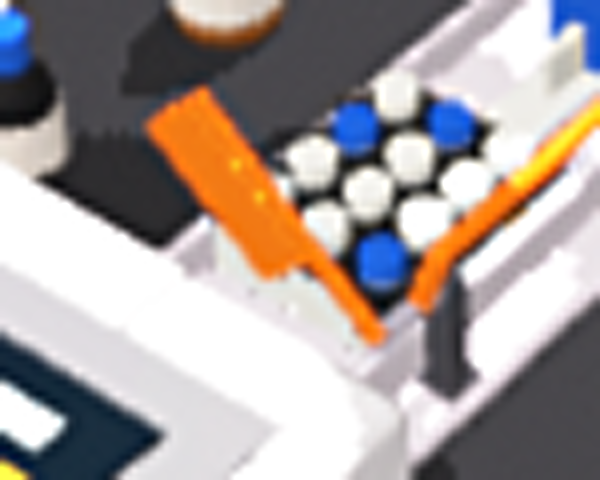

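View pics/dz3.png

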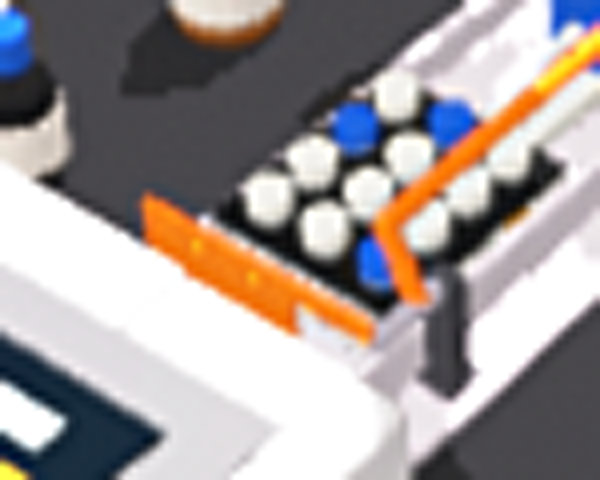

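send_rows(series=[[[0, 0.001, -0.0003, 0, 0, 0, 0.57], [0.004, 0, 0, 0, 0, 0, 0.57], [0.004, 0, 0, 0, 0, 0, 0.57], [0.003, 0, 0, 0, 0, 0, 0.57], [0.003, 0, 0, 0, 0, 0, 0.57], [0.003, 0, 0, 0, 0, 0, 0.57], [0.003, 0, 0, 0, 0, 0, 0.57], [0.003, 0, 0, 0, 0, 0, 0.57], [0, 0, 0, 0, 0, 0, 0.57]]])

```text
time: 8.0
eef_pos: [0.5309, -0.1017, 0.0468]
tcp_rot: [[0.157, 0.939, -0.305], [0.988, -0.149, 0.049], [0.0, -0.309, -0.951]]
wrist_force: [3.0, -2.0, -0.2]
finger_gap: 0.568
```

```bash
python3 look.py 8
```

```text
feeder tcp [-0.02767458 -0.17127902] 0.04676736595638557 f [ 3.29809508 -1.5255926 ] -0.20560483728901008 0.5681426901036721 8.0
```

View pics/m8.png

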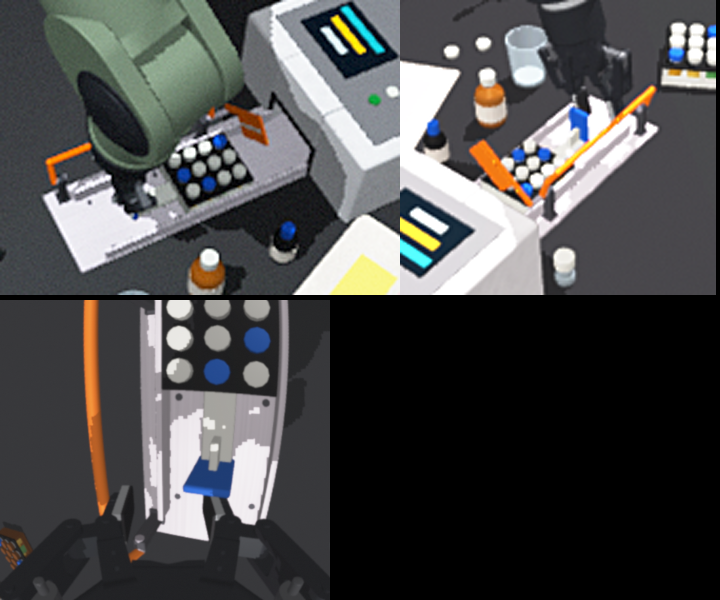

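View pics/w8.png

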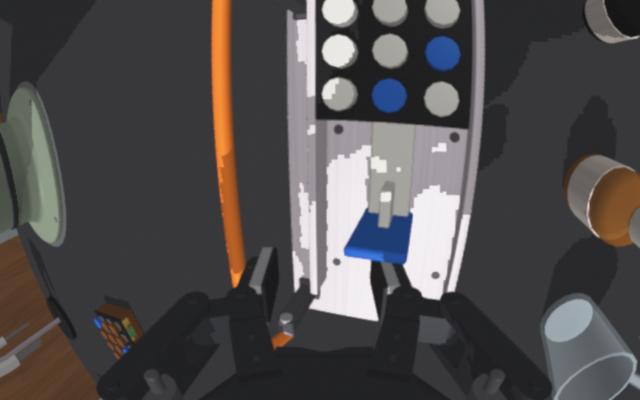

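send_rows(series=[[[0.004, 0, 0, 0, 0, 0, 0.57], [0.005, 0, 0, 0, 0, 0, 0.57], [0.005, 0, 0, 0, 0, 0, 0.57], [0.005, 0, 0, 0, 0, 0, 0.57], [0.005, 0, 0, 0, 0, 0, 0.57], [0.005, 0, 0, 0, 0, 0, 0.57], [0.004, 0, 0, 0, 0, 0, 0.57], [0, 0, 0, 0, 0, 0, 0.57]]])

```text
time: 8.82
eef_pos: [0.5362, -0.0685, 0.0467]
tcp_rot: [[0.157, 0.939, -0.305], [0.988, -0.149, 0.049], [0.001, -0.309, -0.951]]
wrist_force: [4.0, 1.3, -1.4]
finger_gap: 0.575
```

```bash
python3 look.py 9
```

```text
feeder tcp [-0.027628   -0.13771912] 0.04665193170789935 f [3.72853428 1.92726862] -1.448650088667911 0.5745816516144423 8.8167
```

View pics/m9.png

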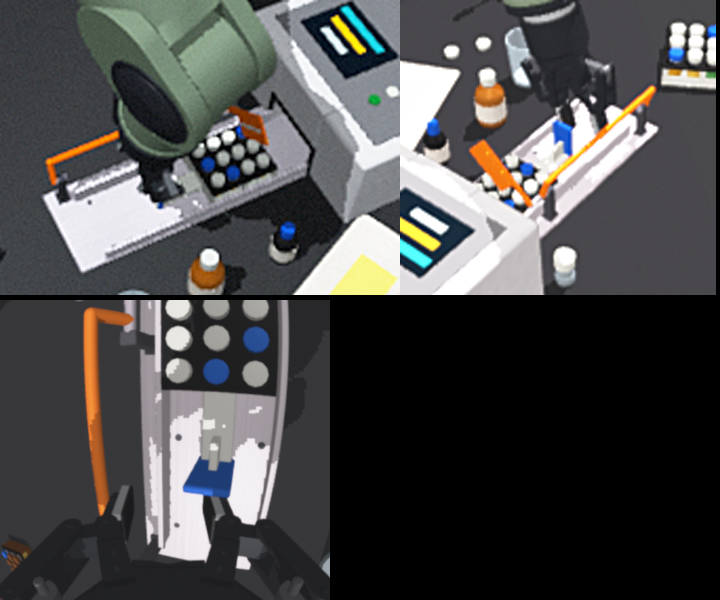

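send_rows(series=[[[0.004, 0, 0, 0, 0, 0, 0.57], [0.005, 0, 0, 0, 0, 0, 0.57], [0.005, 0, 0, 0, 0, 0, 0.57], [0.005, 0, 0, 0, 0, 0, 0.57], [0.005, 0, 0, 0, 0, 0, 0.57], [0.005, 0, 0, 0, 0, 0, 0.57], [0.005, 0, 0, 0, 0, 0, 0.57], [0.005, 0, 0, 0, 0, 0, 0.57], [0.005, 0, 0, 0, 0, 0, 0.57], [0.005, 0, 0, 0, 0, 0, 0.57], [0.004, 0, 0, 0, 0, 0, 0.57], [0, 0, 0, 0, 0, 0, 0.57]]])

```text
time: 9.97
eef_pos: [0.5445, -0.0162, 0.0467]
tcp_rot: [[0.157, 0.939, -0.305], [0.988, -0.149, 0.049], [0.001, -0.309, -0.951]]
wrist_force: [2.0, 1.5, -1.5]
finger_gap: 0.573
```

```bash
python3 look.py 10
```

```text
feeder tcp [-0.02744289 -0.08479196] 0.046715726342707466 f [1.7574526  1.74755566] -1.4547725199199402 0.5731841807291886 9.9667
```

View pics/m10.png

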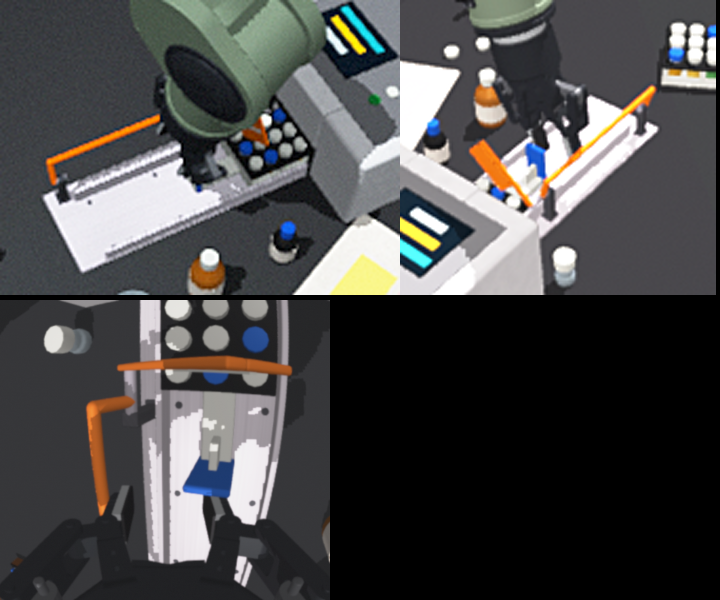

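View pics/w10.png

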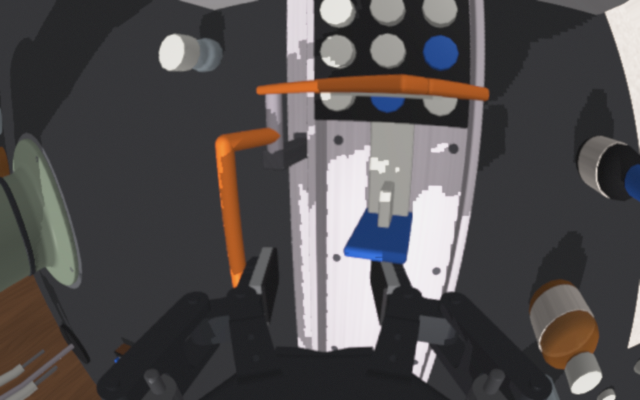

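send_rows(series=[[[0.003, 0, 0, 0, 0, 0, 0.57], [0.003, 0, 0, 0, 0, 0, 0.57], [0.003, 0, 0, 0, 0, 0, 0.57], [0.003, 0, 0, 0, 0, 0, 0.57], [0.003, 0, 0, 0, 0, 0, 0.57], [0.002, 0, 0, 0, 0, 0, 0.57], [0, 0, 0, 0, 0, 0, 0.57], [0, 0, 0, 0, 0, 0, 0.57]]])

```text
time: 10.78
eef_pos: [0.5472, -0.0001, 0.0467]
tcp_rot: [[0.157, 0.939, -0.305], [0.988, -0.149, 0.049], [0.001, -0.309, -0.951]]
wrist_force: [2.7, 0.3, -0.7]
finger_gap: 0.57
```

send_rows(series=[[[0.001, 0, 0, 0, 0, 0, 0.57], [0.001, 0, 0, 0, 0, 0, 0.57], [0.001, 0, 0, 0, 0, 0, 0.57], [0, 0, 0, 0, 0, 0, 0.57], [0, 0, 0, 0, 0, 0, 0.57]]])

```text
time: 11.2
eef_pos: [0.5475, 0.0023, 0.0467]
tcp_rot: [[0.158, 0.939, -0.305], [0.987, -0.15, 0.049], [0.0, -0.309, -0.951]]
wrist_force: [2.5, -3.4, 0.0]
finger_gap: 0.565
```

```bash
python3 look.py 11
```

```text
feeder tcp [-0.02736012 -0.06603284] 0.046687545934554237 f [ 2.95445575 -2.96996716] 0.04610018123239029 0.5646498884572905 11.2
```

View pics/m11.png

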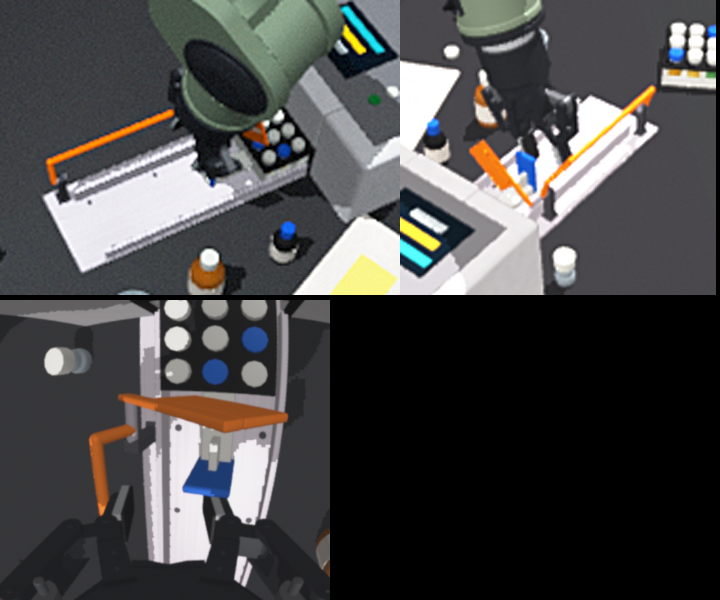

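send_rows(series=[[[0.001, 0, 0, 0, 0, 0, 0.57], [0.001, 0, 0, 0, 0, 0, 0.57], [0, 0, 0, 0, 0, 0, 0.57], [0, 0, 0, 0, 0, 0, 0.57]]])

```text
time: 11.68
eef_pos: [0.5479, 0.0044, 0.0467]
tcp_rot: [[0.158, 0.939, -0.305], [0.988, -0.15, 0.049], [0.0, -0.309, -0.951]]
wrist_force: [2.4, -3.0, -0.6]
finger_gap: 0.566
```

send_rows(series=[[[0.001, 0, 0, 0, 0, 0, 0.57], [0.001, 0, 0, 0, 0, 0, 0.57], [0, 0, 0, 0, 0, 0, 0.57], [0, 0, 0, 0, 0, 0, 0.57]]])

```text
time: 12.02
eef_pos: [0.5482, 0.0065, 0.0467]
tcp_rot: [[0.157, 0.939, -0.305], [0.988, -0.15, 0.049], [0.0, -0.309, -0.951]]
wrist_force: [2.6, -3.0, -0.0]
finger_gap: 0.569
```

```bash
python3 look.py 12; python3 - <<'E'
import cv2
a=cv2.imread('pics/w12.png')[0:300,200:520]; cv2.imwrite('pics/w12c.png',cv2.resize(a,None,fx=2,fy=2,interpolation=cv2.INTER_CUBIC))
E
```

```text
feeder tcp [-0.02737093 -0.06179216] 0.04667268784148906 f [ 2.99416689 -2.60778535] -0.014236910285614024 0.5689163728170787 12.0167
```

View pics/w12c.png

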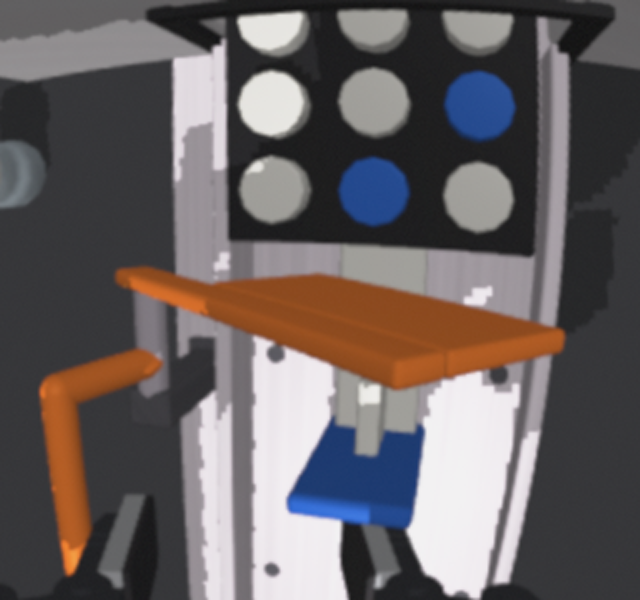

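```bash
python3 - <<'E'
from fit2 import *
from h import env
s=env.state(); c=pickle.load(open('w2.pkl','rb'))[1]
t=[.58477,.06329,-.15524]
for n,p,z in [('hL',(290,512),.06),('hR',(410,527),.06),('bL',(230,240),.03),('bR',(533,254),.03)]:
  print(n,wun(s,c,np.array([200+p[0]/2-.25,p[1]/2-.25]),z,t))
# reference feature: reader port frame, gate post front
E
```

```text
hL [-0.014  -0.0507]
hR [ 0.0142 -0.0504]
bL [-0.0389  0.0087]
bR [0.038  0.0097]
```

send_rows(series=[[[0.001, 0, 0, 0, 0, 0, 0.57], [0.001, 0, 0, 0, 0, 0, 0.57], [0, 0, 0, 0, 0, 0, 0.57], [0, 0, 0, 0, 0, 0, 0.57]]])

```text
time: 12.5
eef_pos: [0.5483, 0.0075, 0.0467]
tcp_rot: [[0.158, 0.939, -0.306], [0.987, -0.15, 0.048], [-0.001, -0.309, -0.951]]
wrist_force: [0.9, -6.7, 1.4]
finger_gap: 0.566
```

send_rows(series=[[[0.001, 0, 0, 0, 0, 0, 0.57], [0, 0, 0, 0, 0, 0, 0.57], [0, 0, 0, 0, 0, 0, 0.57], [0, 0, 0, 0, 0, 0, 0.57]]])

```text
time: 12.83
eef_pos: [0.5483, 0.0076, 0.0467]
tcp_rot: [[0.158, 0.939, -0.306], [0.987, -0.151, 0.047], [-0.002, -0.31, -0.951]]
wrist_force: [-0.8, -10.3, 3.5]
finger_gap: 0.565
```

```bash
python3 look.py 13
```

```text
feeder tcp [-0.02744578 -0.06064339] 0.04668146581587808 f [  0.82320434 -10.25152491] 3.5007172182157795 0.5646833174116257 12.8333
```

View pics/m13.png

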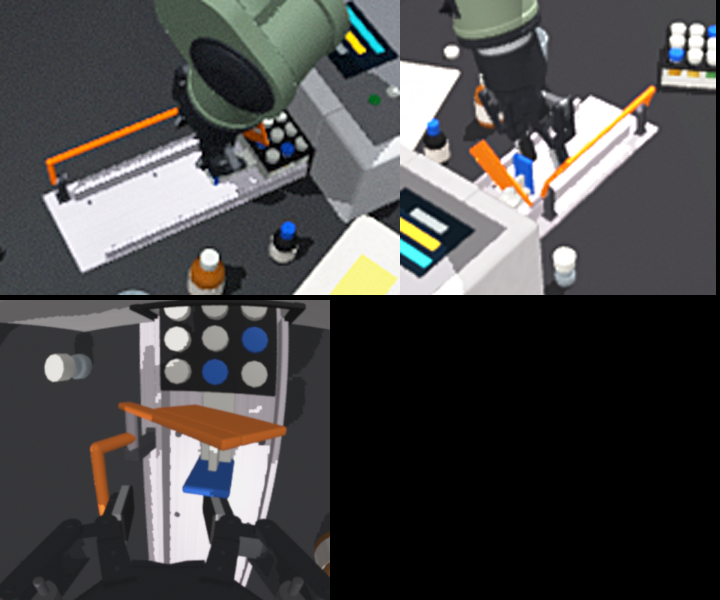

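send_rows(series=[[[-0.002, 0, 0, 0, 0, 0, 0.57], [-0.003, 0, 0, 0, 0, 0, 0.57], [-0.004, 0, 0, 0, 0, 0, 0.57], [-0.004, 0, 0, 0, 0, 0, 0.57], [-0.003, 0, 0, 0, 0, 0, 0.57], [0, 0, 0, 0, 0, 0, 0.57]]])

```text
time: 13.48
eef_pos: [0.546, -0.0075, 0.0467]
tcp_rot: [[0.158, 0.939, -0.305], [0.987, -0.151, 0.049], [-0.0, -0.309, -0.951]]
wrist_force: [2.6, -2.3, -1.2]
finger_gap: 0.569
```

```bash
python3 look.py 14
```

```text
feeder tcp [-0.02733247 -0.07593174] 0.04666911329780985 f [ 2.92037281 -1.89475498] -1.2445118771527417 0.5692153654606782 13.4833
```

View pics/w14.png

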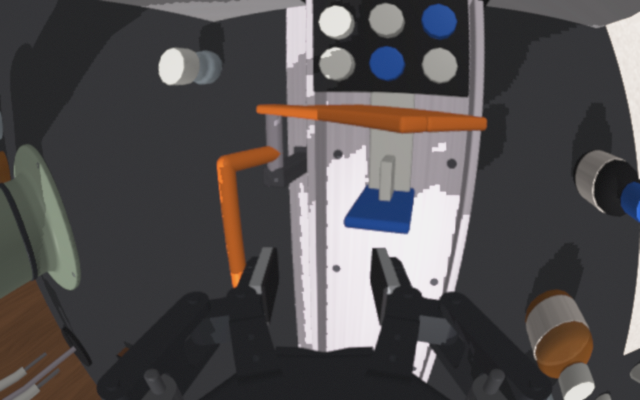

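send_rows(series=[[[0, 0.0024, -0.0008, 0, 0, 0, 0.57], [0, 0.0024, -0.0008, 0, 0, 0, 0.57], [0, 0.0024, -0.0008, 0, 0, 0, 0.57], [0, 0.0024, -0.0008, 0, 0, 0, 0.57], [0, 0.0024, -0.0008, 0, 0, 0, 0.57], [0, 0.0024, -0.0008, 0, 0, 0, 0.57], [0, 0.0024, -0.0008, 0, 0, 0, 0.57], [0, 0.0024, -0.0008, 0, 0, 0, 0.57], [0, 0.0024, -0.0008, 0, 0, 0, 0.57], [0, 0.0024, -0.0008, 0, 0, 0, 0.57], [0, 0.0024, -0.0008, 0, 0, 0, 0.57], [0, 0.0024, -0.0008, 0, 0, 0, 0.57]]])

```text
time: 14.63
eef_pos: [0.5763, -0.0114, 0.0469]
tcp_rot: [[0.158, 0.939, -0.305], [0.987, -0.15, 0.049], [0.0, -0.309, -0.951]]
wrist_force: [-0.6, -0.6, -0.2]
finger_gap: 0.57
```

send_rows(series=[[[0, 0.0024, -0.0008, 0, 0, 0, 0.57], [0, 0.0024, -0.0008, 0, 0, 0, 0.57], [0, 0.0024, -0.0008, 0, 0, 0, 0.57], [0, 0.0024, -0.0008, 0, 0, 0, 0.57], [0, 0, 0, 0, 0, 0, 0.57], [0, 0, 0, 0, 0, 0, 0.57]]])

```text
time: 15.13
eef_pos: [0.5861, -0.013, 0.0469]
tcp_rot: [[0.158, 0.939, -0.305], [0.987, -0.15, 0.049], [0.0, -0.309, -0.951]]
wrist_force: [-0.4, -0.1, 0.5]
finger_gap: 0.569
```

```bash
python3 look.py 15
```

```text
feeder tcp [ 0.01312849 -0.07515503] 0.046924393719262464 f [-0.42151281 -0.12869856] 0.5432598922717964 0.5692714343675812 15.1333
```

View pics/m15.png

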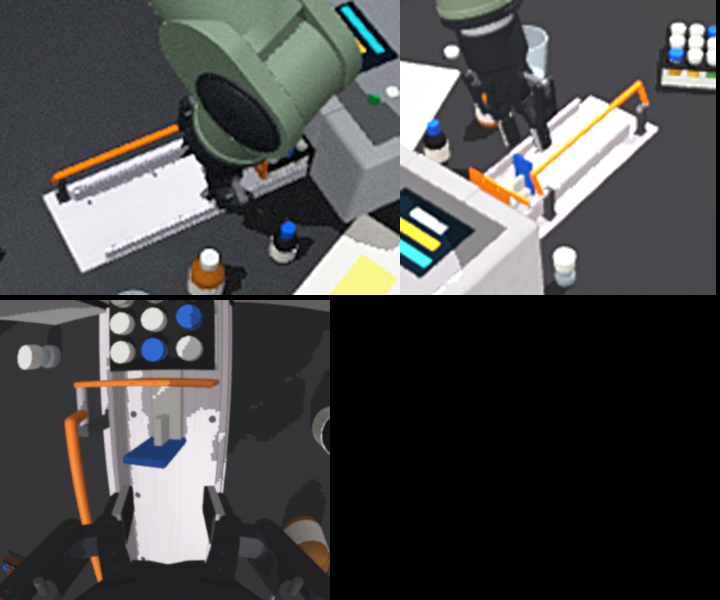

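View pics/w15.png

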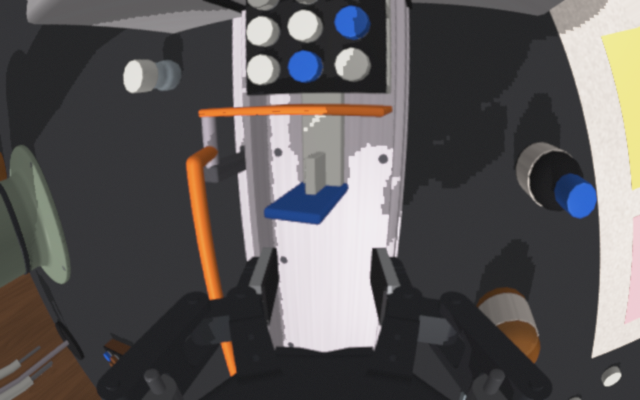

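send_rows(series=[[[0, -0.003, -0.01, 0, 0, 0, 0.57], [0, -0.005, -0.016, 0, 0, 0, 0.57], [0, -0.006, -0.02, 0, 0, 0, 0.57], [0, -0.006, -0.02, 0, 0, 0, 0.57], [0, -0.006, -0.02, 0, 0, 0, 0.57], [0, -0.006, -0.02, 0, 0, 0, 0.57], [-0.02, -0.006, -0.02, 0, 0, 0, 0.57], [-0.03, -0.006, -0.02, 0, 0, 0, 0.57], [-0.03, 0, 0, 0, 0, 0, 0.57], [-0.02, 0, 0, 0, 0, 0, 0.57], [0, 0, 0, 0, 0, 0, 0.57], [0, 0, 0, 0, 0, 0, 0.57]]])

```text
time: 16.28
eef_pos: [0.5733, -0.1133, 0.2002]
tcp_rot: [[0.16, 0.939, -0.305], [0.987, -0.152, 0.049], [-0.0, -0.308, -0.951]]
wrist_force: [0.2, 0.5, 0.8]
finger_gap: 0.57
```

```bash
python3 look.py 16; python3 - <<'E'
import cv2
a=cv2.imread('pics/d16.png')[195:255,225:300]; cv2.imwrite('pics/dz16.png',cv2.resize(a,None,fx=8,fy=8,interpolation=cv2.INTER_CUBIC))
E
```

```text
feeder tcp [ 0.01600119 -0.17619733] 0.2002414282428131 f [0.06553618 0.55501261] 0.8202190943016273 0.5703233007079177 16.2833
```

View pics/w16.png

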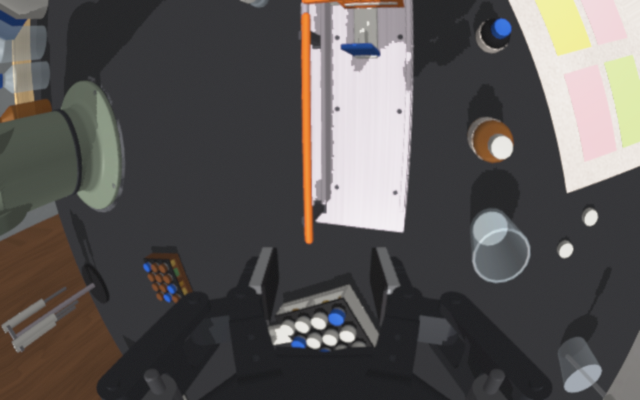

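View pics/m16.png

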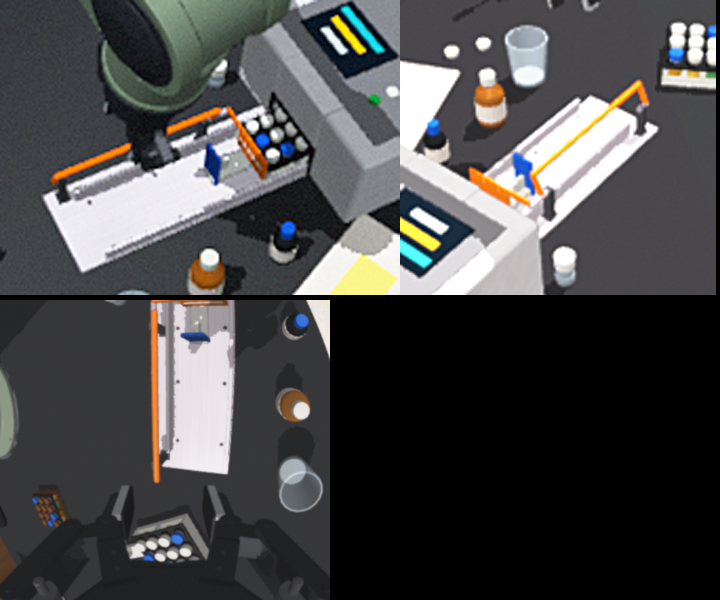

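View pics/dz16.png

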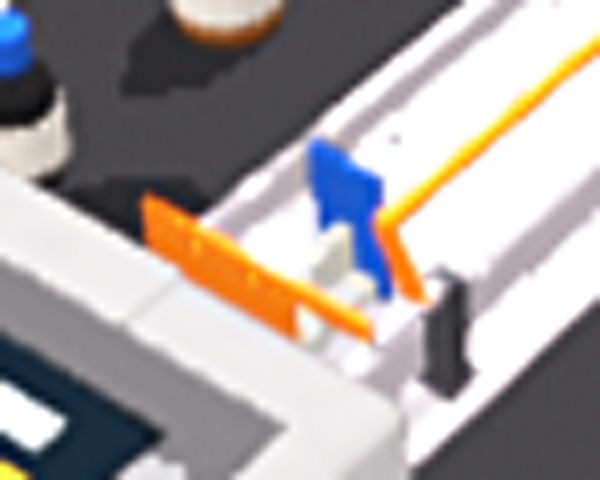

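Gate corner is at crop pixel (143,197), exactly where it was when first shut. The rack is in the port, the bottles are unmoved and the hand is clear.

```bash
python3 -c "
from station import env
print(env.hand_in())"
```

```text
the job is handed in; nothing more can be done
None
```

I loaded the rack into the reader in about 16 s of the 42 s allowed, and the job is handed in. No verdict was reported.

**What I did:**
- One fingertip swung the gate open and held it at about 0.7–0.75 rad, judged from the images.
- The other fingertip pushed the rack by its blue handle, about 120 mm, until it met the stop.
- I then backed off the handle, let the gate close slowly on the finger, and lifted the hand clear.

**Last checks:**
- **Rack at the stop:** the push force rose from about 3 N to 10 N and the tool stopped advancing. The camera put the handle at feeder y of about −0.050 m, which places the rack origin about 1–2 mm beyond the stated +0.053 m. That gap is within the calibration error.
- **Gate shut:** in the side camera its corner is at the same pixel as before it was first opened.
- **Hand clear:** the wrist force is back to noise, below 1 N.
- **Bottles, beaker and loose vial:** they look unmoved in the images; I did not measure them again.

**What did not go to plan:**
- On the first try with the hand upright, the finger linkage pressed down on the bar with about 11 N and opened the gate only part of the way. I let the gate close again, tilted the hand 18° and repeated it.
- I could not read the gate-to-rack contact force directly. In the images the gate always stood clear of the rack.

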